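Screw the washed lid onto the open jar

TASK

Take the middle-sized lid out of the drying rack and close the open jar in the vice with it: lay it down on the mat to take hold of it round its edge, set it on the jar's neck, turn it back until you feel it drop into the thread, then screw it on clockwise until it is fully home, and let go. Leave the other lids and everything else on the table as they are.

Things in the scene. Friction and masses are not known exactly. Their poses are not given: they have to be found in the camera images.
- lid: The lid to use: black plastic screw lid, outside diameter 62 mm, 20 mm high, about 30 g, finely ribbed side; the middle-sized of three lids standing on edge in the drying rack. Flat top 3 mm thick, wall 3.5 mm, hollow 17 mm deep. Origin: centre of its open rim; its z axis comes out through the flat top
- lid_top (a point): Centre of the lid's flat top, outer face, 20 mm above its open rim; z as the lid's. Inside the lid, at the open rim, four stubby lugs 4 mm thick, 90 degrees apart, point inward to 23 mm from the axis. Which way they stand about z is not told
- jar: The open jar to close: white plastic wide-mouth jar, gripped upright in the vice (it cannot turn, slide or lift). Origin: centre of its underside, z up. Body 66 mm across up to z = 66 mm, then a shoulder; from z = 75 mm up a neck 44 mm across, with its thread (see jar_rim, jar_seat). How the thread stands about z differs each time and is not told: find it by feel
- jar_rim (a point): Centre of the jar's open, bevelled rim, 100 mm above its underside. Round the neck four ridges, 4 mm proud, fall clockwise (seen from above). Each begins at an open notch and ends at an upright stop rib, which also bounds the next notch. A lid with lugs on top of the ridges rides with its open rim 90 to 95 mm above the jar's underside; turned clockwise there it jams on a rib
- jar_seat (a point): Where the lid's origin comes when home: on the jar's axis, 83 mm above its underside. A riding lid turned anticlockwise, by at most about 100 degrees, drops at the notch to 87 mm (a drop to only 90 mm, off the ribs, is not the notch) and meets a rib. From there 75 degrees clockwise draw it down to 83 mm, against the stop. Play of lid on neck 1.2 mm sideways
- vice: Grey drill-press vice, bolted down, whose rubber-padded jaws hold the jar. Origin: under the middle of the jaws, on the table (the jar stands on its 18 mm high bed at this point). Jaws up to 69 mm high and 100 mm wide across the vice's y; base 235 x 95 mm, flat feet 135 mm wide; the screw with its 90 mm cross handle, 45 mm high, reaches 155 mm along the vice's -x
- rack: Light wooden drying rack, fixed, 218 x 76 mm, long side along its x. Origin: centre of its underside. Places at x = -60, 0, 60 mm hold one lid each (which one varies), standing on edge, axis along the rack's x, flat top to +x, 1.5 mm play. Dowels beside the lids reach 44 mm above the table; the middle-sized lid's axis is 50 mm, its top edge 81 mm above the table
- mat: Green cutting mat, fixed flat on the table between rack and vice, 200 (x) x 150 (y) x 3 mm, bare: room to lay the lid down. Origin: centre of its underside
- lid_large: Bystander: black lid of the same kind, 82 mm across, 20 mm high, standing in the rack. Origin: centre of its open rim, z through its top
- lid_small: Bystander: black lid of the same kind, 48 mm across, 20 mm high, standing in the rack. Origin: centre of its open rim, z through its top
- closed_jar: Bystander: white jar like the open one but already closed with a black lid, loose, 66 mm across, 102 mm high. Origin: centre of its underside
- bottle: Bystander: clear glass bottle, 72 mm across, 200 mm high. Origin: centre of its underside
- herb_jar: Bystander: green glass jar with brass cap, 60 mm across, 85 mm high. Origin: centre of its underside
- brush_cup: Bystander: white cup with three brushes, 74 mm across, 85 mm high, brushes to 190 mm. Origin: centre of its underside
- lamp_can: Bystander: white cylindrical lamp, 84 mm across, 115 mm high. Origin: centre of its underside
- palette_knife: Bystander: palette knife with dark handle, 190 mm long, lying flat. Origin: near its middle, at the table
- dropper: Bystander: amber dropper bottle, 30 mm across, 92 mm high. Origin: centre of its underside
Things that resemble listed ones, but are neither listed nor needed, are in the scene too. Leave any orange look-alike of the lid_large alone. What is shaped like the lid but yellow is not meant.

How it is judged (in metres and radians):
On the way, in this order (a step that is already met when the one before it is completed fails the run):
1. the lid is laid flat on the mat, top up, and let go (height (world z) of lid below 0.012 m and angle between lid's own z axis and vertical below 0.15 rad and contact force between the fingers and lid below 0.05 N and horizontal distance between lid and mat below 0.1 m), for 0.1 s.
2. the lid has dropped squarely into the thread of the jar's neck (open rim below 88.5 mm above the jar's underside) (horizontal distance between lid and jar below 0.003 m and z of lid in the frame of jar between 0.0846 and 0.0885 m and angle between the z axis of lid and the z axis of jar, either way round below 0.06 rad), for 0.05 s.
At the end, for the whole second after the job is handed in: The lid is on the open jar, top up and square (within 0.06 rad), its axis within 3 mm of the jar's, screwed home: its open rim 81.5 to 84.2 mm above the jar's underside; it is at rest and released (horizontal distance between lid and jar below 0.003 m and z of lid in the frame of jar between 0.0815 and 0.0842 m and angle between the z axis of lid and the z axis of jar, either way round below 0.06 rad and angle between lid's own z axis and vertical below 0.1 rad and linear speed of lid below 0.01 m/s and angular speed of lid below 0.1 rad/s); the robot touches nothing.
It fails at once if another lid in the rack is disturbed (moved more than 20 mm) (distance of any of lid_large, lid_small from where it was at the start of the episode above 0.02 m).
It fails at once if something else on the table is disturbed (moved more than 20 mm) (distance of any of closed_jar, bottle, herb_jar, brush_cup, lamp_can, palette_knife, dropper from where it was at the start of the episode above 0.02 m).
It also fails if it takes over 72 s, if anything falls off the work surface, if the arm or the gripper's body presses on something with over 40 N, if the wrist force passes 120 N, or if a joint passes its speed limit or range.

ROBOT

A 7-joint arm with a two-finger parallel gripper is mounted at the origin on the work surface. World frame = base frame: x ahead of the robot, y to its left, z up, the work surface at z = 0. Lengths are in mm, angles in rad, forces in N, time in s.
With the tool pointing down it reaches from about 350 to 900 mm from the base axis. Payload 7.2 kg.
Tool frame: the origin (TCP) lies on the centre line of the jaws, within the pads' length; the fingertips stand 8 mm ahead of it and the grasp point (between the pads) lies 11 mm behind it (manip.tip_reach is the distance from the TCP to the fingertips, in mm); y points along the fingers, x is the direction in which the jaws open and shut, and the axes are right-handed (so a half turn about y gives the same grasp; the last joint's range is limited). The gripper opens to 88 mm and grips with 3 to 60 N. Pads are 20 mm wide; open, the fingers measure 115 mm over their backs; the gripper's body (75 mm by 178 mm) begins 61 mm behind the grasp point.
Start: joints at [1.118, 0.411, -0.013, 1.596, 0.006, 1.134, -0.082], TCP at [234.597, -579.304, 230.653] pointing down, gripper open.
Joint ranges: [-2.95, 2.95], [-0.29, 1.99], [-1.47, 1.44], [0.14, 2.54], [-1.03, 4.17], [0.13, 1.85], [-2.86, 2.86]. Speed limits (rad/s): [2.39, 2.39, 3.01, 3.01, 3.14, 3.14, 3.14].

INTERFACE

Orientations are given as a 3x3 rotation matrix whose columns are the frame's x, y, z axes.
In Python, from bench import status, eyes, hand_in, manip gives the robot as it stands.
- The arm moves only by the tool apply_moves, never from a script. Its arguments are lists of equal length, an entry for each row: "dp": the shift along the tool's x, y, z as a fraction of full scale, a list of three; "yaw": the turn about the tool's y as a fraction of full scale. In form: {"dp": [[tx, ty, tz], ...], "yaw": [yaw, ...]}. A call has 1 to 12 rows; each row is the pose to reach, as a shift and turn from the pose commanded when the call began, along the tool's axes at that moment; what a row does not reach only later rows make up. Full scale, the value 1, is 0.8 m for a shift and pi/2 rad for a turn. A row lasts 1/8 s, in which the tool goes at most 62.5 mm and 10.7 degrees, less where a joint would pass 70% of its speed; a pose out of reach is approached as far as the arm can. A call with a number of a shift or a turn outside -1 to 1 is refused whole. A call with a gripper value outside its range is refused whole. "hand" is the closure, from 0 (fully open) to 1 (shut), set as the call begins (left out, the last holds). The fingers move at their own pace and stop on an object; the grip force is fixed at half the most. Time passes only in rows, so rows that repeat a pose let the fingers close. It gives the time, the measured TCP pose, the force and the opening at its end, in the units of the state.
- status.get_obs(): the state, without advancing time (a new reading comes with each control period).
- eyes.capture(name): name is "scene" or "top" or "wrist"; returns a dict with "img" (400x640x3 uint8, red, green, blue), "intrinsics" (3x3 intrinsics, pixels), "R" (3x3) and "t" (3): a world point X has camera coordinates R X + t. Camera axes: x right, y down, z forward; pixel columns grow to the right and rows downward; lengths in mm; the calibration is good to about 2 mm. A picture is of the moment at which its call begins. There is no depth.
- hand_in(): hands the job in, once; it reports no verdict.
The state is a dict: "time_s": time; "qpos": joint angles; "dq": joint speeds; "joint_efforts": joint torques, N m; "tool_pos": TCP position; "tool_rot": TCP orientation; "wrist_force": force on the tool from outside, world axes, zero at the start; "moment": the same for the moment, N m; "width": finger opening in mm.
Only numpy, scipy, OpenCV 4.12 (cv2) and the standard library are available. Lean on these libraries where they do the work, as an engineer would, in place of code of your own. Each camera call takes 0.05 s, during which the arm holds its last target. There are 200 camera calls.

## Working session

There is one attempt and no reset: what is moved stays moved. The work goes in short steps, Python scripts to look and compute and a tool call to move; the robot and the scene stay as the last step left them, time stands still between calls to the robot, and variables do not carry over. Pictures are saved under pics/ and viewed, about 8 in all and at most 12, crops included, and the job is handed in when it is done.

Besides the shell and the picture viewer there is one more tool, called after "Emit:" by a JSON object that holds its "method" and its "body", one argument or row to a line. apply_moves: Moves the arm, as the interface text tells. Shift numbers are shares of 0.8 m and turn numbers shares of pi/2 rad, none past 1 either way. Its arguments: {"type":"object","properties":{"dp":{"type":"array"},"yaw":{"type":"array"},"hand":{"type":"number"}},"required":["dp","yaw"]}

```bash
mkdir -p pics && ls && python3 - <<'E'
from bench import status, eyes, manip
import cv2, numpy as np
np.set_printoptions(precision=3,suppress=True)
s=status.get_obs(); print(s); print([a for a in dir(manip) if a[0]!='_'])
for n in ("scene","top"):
    c=eyes.capture(n); cv2.imwrite(f"pics/{n}0.png",c["img"][:,:,::-1]); print(n,c["intrinsics"],c["R"],c["t"])
E
```

```text
pics
{'time_s': 0.0, 'qpos': array([ 1.118,  0.412, -0.013,  1.597,  0.006,  1.134, -0.082]), 'dq': array([ 0.001, -0.001,  0.   ,  0.001, -0.001,  0.001, -0.002]), 'joint_efforts': array([  0.001, -58.795,   0.643, -29.108,  -0.054,   0.018,   0.   ]), 'tool_pos': array([ 234.36 , -578.843,  229.809]), 'tool_rot': array([[ 0.375, -0.001,  0.927],
       [-0.927,  0.001,  0.375],
       [-0.002, -1.   , -0.   ]]), 'wrist_force': array([ 0.38 ,  0.527, -0.267]), 'moment': array([-0.039, -0.013, -0.016]), 'width': 88.09826338277612}
['Unreachable', 'tip_reach']
scene [[518.29    0.    328.17 ]
 [  0.    518.29  196.453]
 [  0.      0.      1.   ]] [[ 0.883  0.469  0.02 ]
 [ 0.267 -0.467 -0.843]
 [-0.386  0.75  -0.538]] [-472.117  -69.038 1655.143]
top [[405.548   0.    318.363]
 [  0.    405.548 198.365]
 [  0.      0.      1.   ]] [[ 0.009 -1.    -0.018]
 [-0.986 -0.006 -0.165]
 [ 0.165  0.019 -0.986]] [   9.969  529.866 1382.417]
```

View pics/scene0.png

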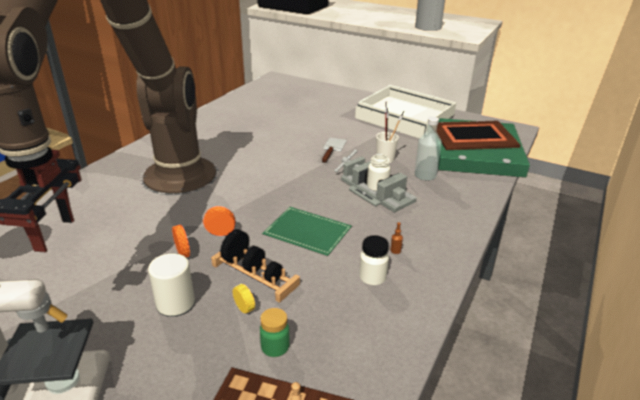

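View pics/top0.png

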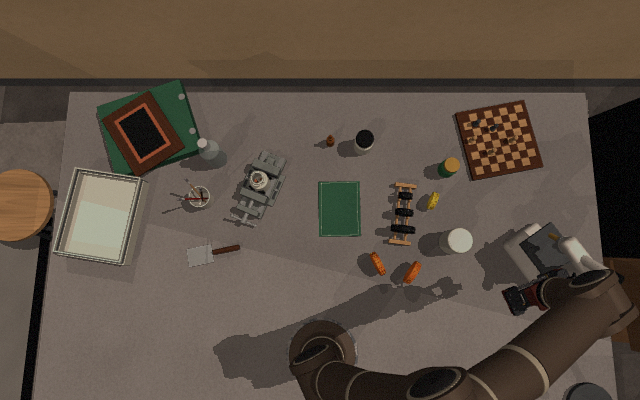

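The scene view has three black lids in the rack: large (235,243), middle (255,260) and small (274,272). The orange look-alikes are at (220,221) and (180,240), and a yellow one is at (244,298). The black lid at the centre place, top view (403,212), fits the middle size. I'll confirm that in a crop next, together with the vice.

```bash
cat > h.py <<'E'
import numpy as np, cv2
from bench import status, eyes
np.set_printoptions(precision=3,suppress=True)
def w(c,u,v,z):
    d=np.linalg.inv(c["intrinsics"])@[u,v,1]; o=-c["R"].T@c["t"]; d=c["R"].T@d
    return o+d*(z-o[2])/d[2]
def px(c,X):
    p=c["intrinsics"]@(c["R"]@np.array(X,float)+c["t"]); return p[:2]/p[2]
def crop(c,u0,v0,u1,v1,k): return cv2.resize(np.ascontiguousarray(c["img"][v0:v1,u0:u1,::-1]),None,fx=k,fy=k,interpolation=cv2.INTER_CUBIC)
E
python3 - <<'E'
from h import *
t=eyes.capture("top"); s=eyes.capture("scene")
A=crop(t,370,170,450,260,5)   # 400x450
B=crop(t,215,140,295,230,5)
cv2.imwrite("pics/a.png",np.hstack([A,B]))
for u,v,z in [(403,212,50),(260,181,118)]: print(w(t,u,v,z))
E
```

```text
[ 482.5   -280.517   50.   ]
[575.565 209.352 118.   ]
```

View pics/a.png

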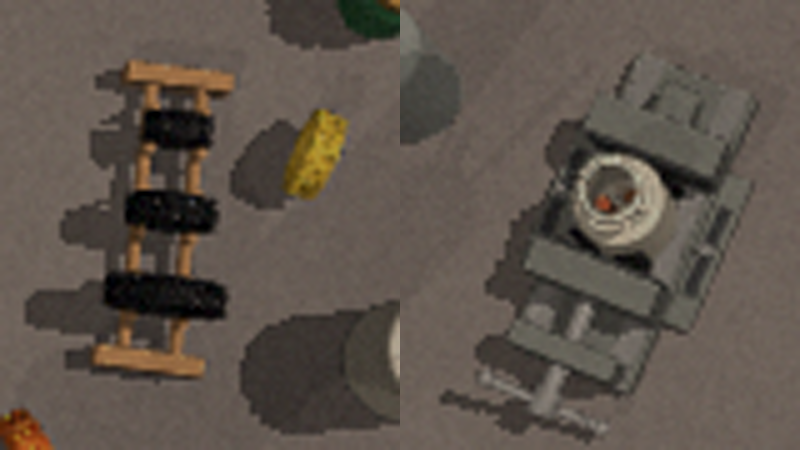

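The crop confirms the sizes: small at crop (178,129), middle at (171,212) → pixel (404,212), and large at (165,295). The target is the centre one, because it lies between the other two in width. The jar mouth is at crop (608,190) on the right. I'll move above the rack next.

Emit:
{"method": "apply_moves", "body": {
  "dp": [
    [-0.23, 0, 0.43],
    [-0.23, 0, 0.43],
    [-0.23, 0, 0.43],
    [-0.23, 0, 0.43],
    [-0.23, 0, 0.43],
    [-0.23, 0, 0.43],
    [-0.23, 0, 0.43],
    [-0.23, 0, 0.43],
    [-0.23, 0, 0.43],
    [-0.23, 0, 0.43]
  ],
  "yaw": [-0.69, -0.69, -0.69, -0.69, -0.69, -0.69, -0.69, -0.69, -0.69, -0.69],
  "hand": 0.5
}}

```text
time_s: 1.45
tool_pos: [483.2, -281.4, 230.5]
tool_rot: [[0.994, -0.001, 0.105], [-0.105, -0.001, 0.994], [-0.001, -1.0, -0.001]]
wrist_force: [0.5, -0.7, 0.2]
width: 43.8
```

```bash
python3 - <<'E'
from h import *
s=status.get_obs(); print(s["time_s"],s["tool_pos"],s["tool_rot"],s["width"],s["qpos"])
c=eyes.capture("wrist"); cv2.imwrite("pics/w1.png",c["img"][:,:,::-1]); print(c["intrinsics"],c["R"],c["t"])
E
```

```text
1.45 [ 483.222 -281.389  230.544] [[ 0.994 -0.001  0.105]
 [-0.105 -0.001  0.994]
 [-0.001 -1.    -0.001]] 43.8451362804783 [ 0.735  0.327 -0.373  1.739  0.133  1.1    0.214]
[[279.228   0.    316.947]
 [  0.    279.228 197.084]
 [  0.      0.      1.   ]] [[ 0.994 -0.105 -0.   ]
 [-0.1   -0.95   0.296]
 [-0.031 -0.294 -0.955]] [-509.438 -254.634  323.   ]
```

View pics/w1.png

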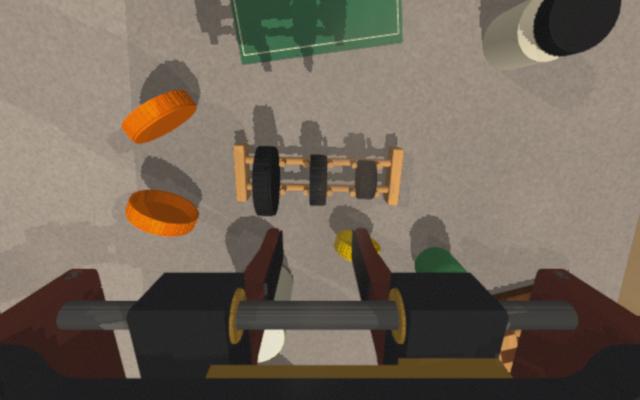

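The wrist view shows the rack upright in the frame: large lid (266,181), middle lid (318,180) and small lid (366,180). I need a brightened crop to see which way the flat tops face.

```bash
python3 - <<'E'
from h import *
c=eyes.capture("wrist")
a=crop(c,228,135,408,215,4); a=np.clip(a.astype(float)*2.5,0,255).astype(np.uint8)
cv2.imwrite("pics/w2.png",a)
print("cam",-c["R"].T@c["t"])
# middle lid top edge line at z~81: ends approx
for u,v,z in [(318,180,65),(318,180,81),(240,172,20),(396,176,20)]: print(u,v,w(c,u,v,z))
E
```

```text
cam [ 491.283 -200.129  383.853]
318 180 [ 484.343 -277.632   65.   ]
318 180 [ 484.692 -273.743   81.   ]
240 172 [ 381.539 -266.874   20.   ]
396 176 [ 587.331 -294.014   20.   ]
```

View pics/w2.png

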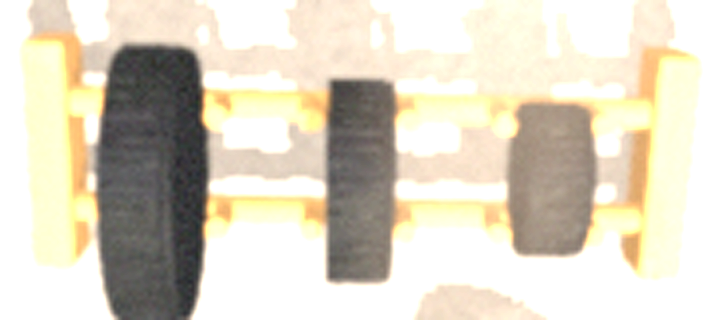

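```bash
python3 - <<'E'
from h import *
c=eyes.capture("scene")
a=crop(c,205,225,305,300,7); a=(255*np.clip(a/255.*1.0,0,1)**0.45).astype(np.uint8)
cv2.imwrite("pics/s2.png",a)
E
```

```text
(no output)
```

View pics/s2.png

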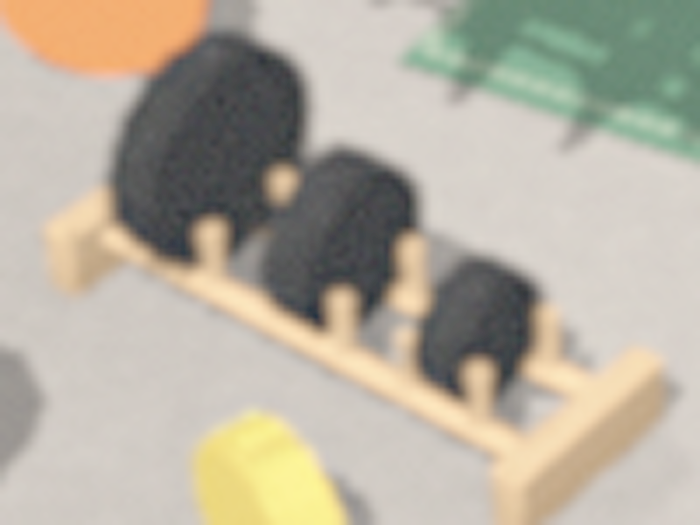

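The flat faces are turned toward the scene camera (world +x) with no hollow visible, so the lid's z axis is along tool +x. The plan is to pinch across the faces above the dowels, stand the lid on the mat, and tip it over toward its open side.

Emit:
{"method": "apply_moves", "body": {
  "dp": [
    [0.0015, 0.06, 0.001],
    [0.0015, 0.12, 0.001],
    [0.0015, 0.17, 0.001],
    [0.0015, 0.205, 0.001],
    [0.0015, 0.22, 0.001],
    [0.0015, 0.22, 0.001]
  ],
  "yaw": [0.01, 0.01, 0.01, 0.01, 0.01, 0.01],
  "hand": 0.5
}}

```text
time_s: 2.35
tool_pos: [485.4, -279.0, 54.4]
tool_rot: [[0.993, -0.001, 0.118], [-0.118, 0.0, 0.993], [-0.001, -1.0, 0.0]]
wrist_force: [-0.1, 0.1, 0.3]
width: 43.9
```

Emit:
{"method": "apply_moves", "body": {
  "dp": [
    [0, 0, 0],
    [0, 0, 0],
    [0, 0, 0],
    [0, 0, 0],
    [0, 0, 0]
  ],
  "yaw": [0, 0, 0, 0, 0],
  "hand": 1
}}

```text
time_s: 2.98
tool_pos: [486.2, -279.2, 55.3]
tool_rot: [[0.993, 0.001, 0.118], [-0.118, -0.001, 0.993], [0.001, -1.0, -0.001]]
wrist_force: [0.0, -0.9, 6.1]
width: 19.6
```

Emit:
{"method": "apply_moves", "body": {
  "dp": [
    [0, -0.01, 0],
    [0, -0.03, 0],
    [0, -0.06, 0],
    [0, -0.09, 0],
    [0, -0.12, 0],
    [0, -0.12, 0]
  ],
  "yaw": [0, 0, 0, 0, 0, 0]
}}

```text
time_s: 3.72
tool_pos: [486.8, -279.5, 153.1]
tool_rot: [[0.993, 0.004, 0.118], [-0.118, -0.002, 0.993], [0.004, -1.0, -0.002]]
wrist_force: [0.7, -0.9, -0.3]
width: 19.6
```

```bash
python3 - <<'E'
from h import *
s=status.get_obs(); print(s["tool_pos"],s["width"],s["wrist_force"])
c=eyes.capture("top"); im=c["img"][150:260,300:380].astype(int)
m=((im[...,1]>im[...,0]+15)&(im[...,1]>im[...,2]+5)).astype(np.uint8)
r=cv2.minAreaRect(cv2.findNonZero(m)); print(r)
b=cv2.boxPoints(r)+[300,150]
for p in b: print(w(c,*p,3))
print(w(c,*(np.array(r[0])+[300,150]),3))
E
```

```text
[ 486.779 -279.463  153.117] 19.561155567352063 [ 0.716 -0.947 -0.347]
((39.00216293334961, 58.59297561645508), (54.380645751953125, 41.221412658691406), 88.66777801513672)
[597.562  17.291   3.   ]
[ 601.865 -132.722    3.   ]
[ 404.231 -135.666    3.   ]
[399.743  11.016   3.   ]
[499.744 -60.1     3.   ]
```

Emit:
{"method": "apply_moves", "body": {
  "dp": [
    [0.004, 0, 0.05],
    [0.01, 0, 0.12],
    [0.016, 0, 0.19],
    [0.02, 0, 0.25],
    [0.021, 0, 0.279],
    [0.021, 0.03, 0.279],
    [0.021, 0.07, 0.279],
    [0.021, 0.105, 0.279],
    [0.021, 0.122, 0.279],
    [0.021, 0.13, 0.279],
    [0.021, 0.134, 0.279],
    [0.021, 0.134, 0.279]
  ],
  "yaw": [0, 0, 0, 0, 0, 0, 0, 0, 0, 0, 0, 0]
}}

```text
time_s: 5.28
tool_pos: [529.0, -59.3, 43.9]
tool_rot: [[0.993, 0.001, 0.118], [-0.118, -0.0, 0.993], [0.001, -1.0, -0.0]]
wrist_force: [-0.0, 0.1, -0.3]
width: 19.4
```

Emit:
{"method": "apply_moves", "body": {
  "dp": [
    [0, 0.002, 0],
    [0, 0.004, 0],
    [0, 0.005, 0],
    [0, 0.006, 0],
    [0, 0.006, 0]
  ],
  "yaw": [0, 0, 0, 0, 0]
}}

```text
time_s: 5.9
tool_pos: [529.2, -59.2, 40.0]
tool_rot: [[0.993, 0.001, 0.118], [-0.118, -0.001, 0.993], [0.001, -1.0, -0.0]]
wrist_force: [-3.2, 0.7, 12.3]
width: 19.5
```

Emit:
{"method": "apply_moves", "body": {
  "dp": [
    [0, -0.001, 0],
    [0, -0.001, 0],
    [0, -0.001, 0],
    [0, -0.001, 0],
    [0, -0.001, 0],
    [0, -0.001, 0]
  ],
  "yaw": [0, 0, 0, 0, 0, 0],
  "hand": 0
}}

```text
time_s: 6.65
tool_pos: [528.5, -59.3, 39.4]
tool_rot: [[0.993, -0.0, 0.118], [-0.118, 0.0, 0.993], [-0.0, -1.0, 0.0]]
wrist_force: [0.3, 0.7, 0.0]
width: 76.2
```

```bash
python3 - <<'E'
from h import *
c=eyes.capture("wrist"); s=eyes.capture("scene")
a=crop(c,160,60,480,300,1.5); b=crop(s,250,190,370,280,3); b=cv2.copyMakeBorder(b,0,90,0,0,cv2.BORDER_CONSTANT)[:360,:320]
a=cv2.resize(a,(480,360)); cv2.imwrite("pics/w3.png",np.hstack([a,b]))
E
```

```text
(no output)
```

View pics/w3.png

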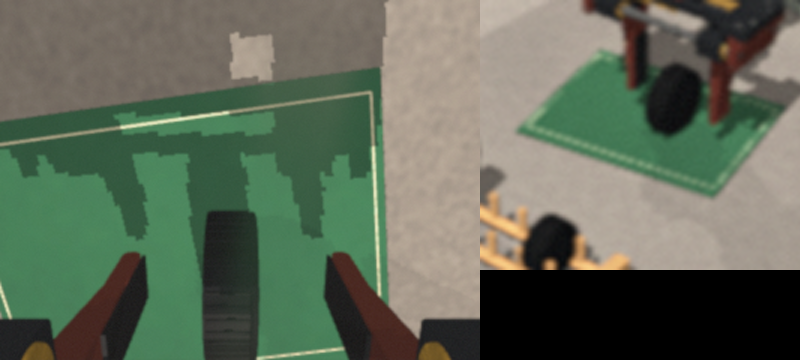

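The lid stands upright on the mat between the open fingers. Now I raise the tips to its upper half and push it over toward -x.

Emit:
{"method": "apply_moves", "body": {
  "dp": [
    [0, -0.01, 0],
    [0, -0.02, 0],
    [-0.012, -0.02, 0],
    [-0.024, -0.02, 0],
    [-0.034, -0.02, 0],
    [-0.041, -0.02, 0],
    [-0.047, -0.02, 0],
    [-0.053, -0.02, 0],
    [-0.059, -0.02, 0],
    [-0.065, -0.02, 0],
    [-0.071, -0.02, 0],
    [-0.077, -0.02, 0]
  ],
  "yaw": [0, 0, 0, 0, 0, 0, 0, 0, 0, 0, 0, 0]
}}

```text
time_s: 8.25
tool_pos: [467.1, -52.0, 55.4]
tool_rot: [[0.993, -0.0, 0.118], [-0.118, -0.0, 0.993], [-0.0, -1.0, -0.0]]
wrist_force: [0.3, 0.1, -0.2]
width: 87.9
```

Emit:
{"method": "apply_moves", "body": {
  "dp": [
    [0, -0.04, 0],
    [0, -0.09, 0],
    [0, -0.14, 0],
    [0, -0.17, 0],
    [0, -0.17, 0]
  ],
  "yaw": [0, 0, 0, 0, 0]
}}

```text
time_s: 8.88
tool_pos: [468.3, -52.1, 193.0]
tool_rot: [[0.993, 0.004, 0.118], [-0.118, -0.001, 0.993], [0.004, -1.0, -0.0]]
wrist_force: [0.3, -0.9, 0.8]
width: 87.8
```

```bash
python3 - <<'E'
from h import *
s=status.get_obs(); print(s["tool_pos"],s["width"],s["wrist_force"])
c=eyes.capture("wrist"); cv2.imwrite("pics/w4.png",c["img"][:,:,::-1])
np.savez("w4.npz",**c)
for X in [(489,-60,3)]: print(px(c,X))
E
```

```text
[468.324 -52.146 193.025] 87.77623517108384 [ 0.318 -0.927  0.785]
[333.819 182.25 ]
```

View pics/w4.png

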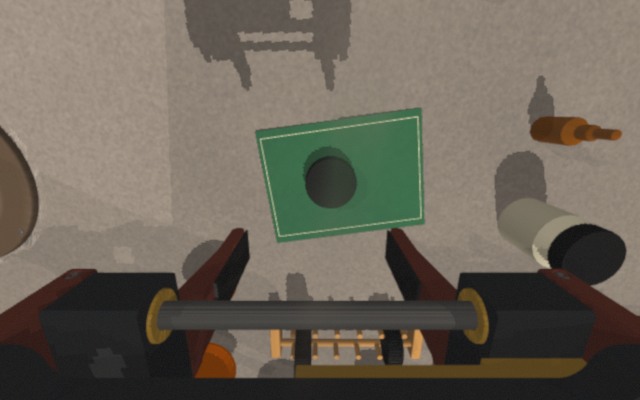

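The lid lies flat on the mat at pixel (330,182) and looks like a plain black disc, so its top is up. Next I locate it precisely.

```bash
python3 - <<'E'
from h import *
c=dict(np.load("w4.npz")); im=c["img"]
hsv=cv2.cvtColor(im,cv2.COLOR_RGB2HSV)
x0,y0=295,140; roi=hsv[y0:220,x0:370]
g=im[y0:220,x0:370].astype(int)
m=((roi[...,1]<90)&(roi[...,2]<90)).astype(np.uint8)
n,l,st,ce=cv2.connectedComponentsWithStats(m); k=1+np.argmax(st[1:,4]); print(st[k],ce[k]+[x0,y0])
cn=max(cv2.findContours((l==k).astype(np.uint8),0,cv2.CHAIN_APPROX_NONE)[0],key=cv2.contourArea)
e=cv2.minEnclosingCircle(cn); print(e)
# predicted silhouette (hull of top & bottom circles) centroid search
best=None
from scipy.optimize import least_squares
th=np.linspace(0,2*np.pi,120)
def hull(p):
    P=[px(c,(p[0]+31*np.cos(t),p[1]+31*np.sin(t),z)) for z in(3,23) for t in th]
    return cv2.convexHull(np.array(P,np.float32))
def cen(p):
    M=cv2.moments(hull(p)); return np.array([M["m10"]/M["m00"],M["m01"]/M["m00"]])
s=least_squares(lambda p:cen(p)-(ce[k]+[x0,y0]),[489,-60],diff_step=1e-3); print(s.x,cv2.contourArea(hull(s.x)),st[k,4])
R=status.get_obs(); d=R["tool_rot"].T@(np.r_[s.x,14.5]-R["tool_pos"]); print(d,d/800)
E
```

```text
[  10    6   52   63 2321] [330.964 180.019]
((35.267303466796875, 37.05964660644531), 31.060895919799805)
[485.233 -53.912] 2168.9965990022756 2321
[ 17.54  177.23    0.437] [0.022 0.222 0.001]
```

```bash
python3 - <<'E'
from h import *
from scipy.optimize import minimize
c=dict(np.load("w4.npz")); im=cv2.GaussianBlur(c["img"],(3,3),0).astype(int)
d=im[...,1]-im[...,0]
print(d[180,290:370:4]); print(d[135:225:4,331]); print(im[135:225:4,331].sum(1))
th=np.linspace(0,2*np.pi,90)
def hull(p):
    return cv2.convexHull(np.array([px(c,(p[0]+31*np.cos(t),p[1]+31*np.sin(t),z)) for z in(3,23) for t in th],np.float32))
m=d[130:230,285:380]
for T in (6,10,15,20,25):
    b=((m<T)*1).astype(np.uint8); best=(-1,)
    def cost(p):
        h=(hull(p)-[285,130]); q=np.zeros_like(b); cv2.fillPoly(q,[np.round(h*16).astype(np.int32)],1,shift=4)
        return (q!=b).sum()
    g=[(cost((x,y)),x,y) for x in np.arange(480,491,.75) for y in np.arange(-62,-50,.75)]
    mn=min(g)[0]; a=np.array([k[1:] for k in g if k[0]<=mn+6]); print(T,b.sum(),mn,a.mean(0))
E
```

```text
[47 47 48 47  6  1  1  2  2  5  6  8  8  8  9  8  8 40 40 43]
[40 41 43 31 26 20  6  6  6  6  7  7  6  7  6  6  6  5 11 39 39 39 38]
[259 260 257 212 190 172 145 156 154 157 158 160 160 164 165 166 171 174
 187 252 255 255 256]
6 914 1296 [482.25 -58.5 ]
10 1921 299 [483.75 -57.  ]
15 2030 193 [483. -56.]
20 2111 136 [483.75 -56.  ]
25 2285 151 [484.5  -55.25]
```

Emit:
{"method": "apply_moves", "body": {
  "dp": [
    [0.01, 0.03, -0.0025],
    [0.02, 0.08, -0.0025],
    [0.02, 0.13, -0.0025],
    [0.02, 0.17, -0.0025],
    [0.02, 0.2, -0.0025],
    [0.02, 0.215, -0.0025],
    [0.02, 0.222, -0.0025],
    [0.02, 0.222, -0.0025]
  ],
  "yaw": [0, 0, 0, 0, 0, 0, 0, 0]
}}

```text
time_s: 9.93
tool_pos: [483.1, -55.8, 13.9]
tool_rot: [[0.993, -0.0, 0.117], [-0.117, 0.0, 0.993], [-0.0, -1.0, 0.0]]
wrist_force: [0.1, -0.2, 0.5]
width: 87.7
```

Emit:
{"method": "apply_moves", "body": {
  "dp": [
    [0, 0, 0],
    [0, 0, 0],
    [0, 0, 0],
    [0, 0, 0],
    [0, 0, 0]
  ],
  "yaw": [0, 0, 0, 0, 0],
  "hand": 1
}}

```text
time_s: 10.55
tool_pos: [483.4, -56.0, 14.3]
tool_rot: [[0.993, 0.001, 0.118], [-0.118, -0.0, 0.993], [0.001, -1.0, -0.0]]
wrist_force: [-0.1, -0.2, 7.3]
width: 61.8
```

Emit:
{"method": "apply_moves", "body": {
  "dp": [
    [0, -0.02, 0],
    [0, -0.06, 0],
    [0.01, -0.11, 0.03],
    [0.03, -0.17, 0.09],
    [0.05, -0.22, 0.15],
    [0.07, -0.26, 0.2],
    [0.082, -0.27, 0.225],
    [0.082, -0.27, 0.225],
    [0.082, -0.27, 0.225]
  ],
  "yaw": [0, 0, 0, 0, 0, 0, 0, 0, 0]
}}

```text
time_s: 11.68
tool_pos: [568.5, 113.9, 229.4]
tool_rot: [[0.993, -0.001, 0.118], [-0.118, -0.001, 0.993], [-0.001, -1.0, -0.001]]
wrist_force: [-0.8, -0.2, -1.3]
width: 61.6
```

```bash
python3 - <<'E'
from h import *
s=status.get_obs(); print(s["tool_pos"],s["width"],s["wrist_force"],s["qpos"])
c=eyes.capture("wrist"); np.savez("w5.npz",**c); u,v=px(c,(575.6,209.4,118)); print(u,v)
u,v=int(u),int(v); v0=max(v-75,0); u0=u-100
a=crop(c,u0,v0,u0+200,v0+150,3); print(u0,v0)
b=c["img"][v0:,:,::-1][:, :]
cv2.imwrite("pics/w5.png",np.vstack([a[:450],cv2.resize(c["img"][200:300,220:420,::-1],(600,150))]))
E
```

```text
[568.497 113.943 229.406] 61.57548329765281 [-0.8   -0.246 -1.263] [ 0.101  0.384 -0.504  1.684  0.202  1.127 -0.578]
313.0842721294777 93.67540371165467
213 18
```

View pics/w5.png

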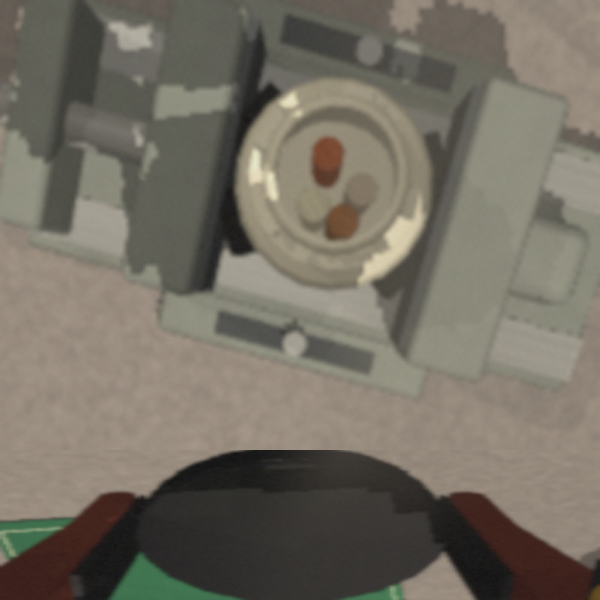

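The lid is held top up. The jar mouth ring is at about crop (340,172) → pixel (326,75). I'll fit the projected circles of the rim and body and check them with an overlay.

```bash
python3 - <<'E'
from h import *
c=dict(np.load("w5.npz"))
print(w(c,326.3,75.3,118), w(c,324.2,78.8,84))
g=cv2.GaussianBlur(cv2.cvtColor(c["img"],cv2.COLOR_RGB2GRAY),(0,0),0.8).astype(np.float32)
th=np.linspace(0,2*np.pi,180,endpoint=False); U=np.c_[np.cos(th),np.sin(th)]
def ring(p,r,z): return np.array([px(c,(p[0]+r*a,p[1]+r*b,z)) for a,b in U],np.float32)
def samp(P): return cv2.remap(g,P[:,0],P[:,1],cv2.INTER_LINEAR)
def score(p,r,z): return np.abs(samp(ring(p,r+1.2,z))-samp(ring(p,r-1.2,z))).mean()
def fit(r,z,p0):
    G=[(score((x,y),r,z),x,y) for x in np.arange(p0[0]-8,p0[0]+8.1,1) for y in np.arange(p0[1]-8,p0[1]+8.1,1)]
    return max(G)
p0=w(c,326.3,75.3,118)[:2]
for r,z in [(22,118),(20,118),(18,118),(33,84),(33,86)]: print(r,z,fit(r,z,p0))
im=crop(c,213,18,413,168,4)
q=p0
for r,z,col in [(22,118,(0,0,255)),(33,84,(255,0,0))]:
    P=(ring(q,r,z)-[213,18])*4; cv2.polylines(im,[P.astype(np.int32)],True,col,1)
cv2.imwrite("pics/w6.png",im[:,100:700])
E
```

```text
[588.911 223.001 118.   ] [587.953 223.687  84.   ]
22 118 (np.float32(29.192513), np.float64(580.9105054636614), np.float64(224.00142716645837))
20 118 (np.float32(28.756516), np.float64(580.9105054636614), np.float64(226.00142716645837))
18 118 (np.float32(26.981222), np.float64(580.9105054636614), np.float64(229.00142716645837))
33 84 (np.float32(42.24731), np.float64(586.9105054636614), np.float64(222.00142716645837))
33 86 (np.float32(38.91261), np.float64(586.9105054636614), np.float64(222.00142716645837))
```

View pics/w6.png

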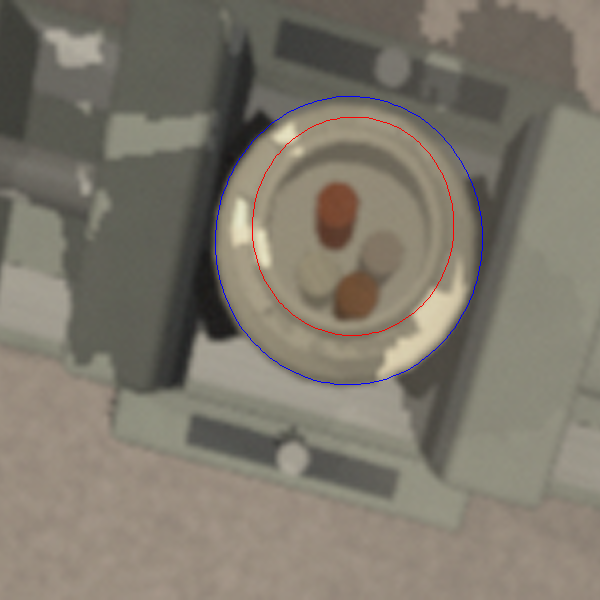

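The body edge fit is strong at (587, 222), and the overlay matches the body outline. I'll hover above the jar.

Emit:
{"method": "apply_moves", "body": {
  "dp": [
    [0.002, 0, 0.03],
    [0.004, 0, 0.07],
    [0.006, 0, 0.11],
    [0.007, 0, 0.137],
    [0.007, 0.03, 0.137],
    [0.007, 0.07, 0.137],
    [0.007, 0.1, 0.137],
    [0.007, 0.118, 0.137],
    [0.007, 0.118, 0.137]
  ],
  "yaw": [0, 0, 0, 0, 0, 0, 0, 0, 0]
}}

```text
time_s: 12.85
tool_pos: [587.4, 222.5, 134.6]
tool_rot: [[0.993, -0.002, 0.118], [-0.118, -0.001, 0.993], [-0.002, -1.0, -0.001]]
wrist_force: [0.2, 0.4, -0.3]
width: 61.5
```

```bash
python3 - <<'E'
from h import *
c=dict(np.load("w5.npz"))
g=cv2.GaussianBlur(cv2.cvtColor(c["img"],cv2.COLOR_RGB2GRAY),(0,0),0.8).astype(np.float32)
th=np.linspace(0,2*np.pi,240,endpoint=False); U=np.c_[np.cos(th),np.sin(th)]
def ring(p,r,z): return np.array([px(c,(p[0]+r*a,p[1]+r*b,z)) for a,b in U],np.float32)
def samp(P): return cv2.remap(g,P[:,0],P[:,1],cv2.INTER_LINEAR)
def score(p,r,z): return np.abs(samp(ring(p,r+1,z))-samp(ring(p,r-1,z))).mean()
for z in (80,84,86): print(z,max((score((x,y),33,z),x,y) for x in np.arange(583,591,.5) for y in np.arange(218,227,.5)))
s=status.get_obs(); print(s["tool_pos"],s["wrist_force"],s["moment"],s["qpos"])
E
```

```text
80 (np.float32(41.678955), np.float64(587.5), np.float64(223.0))
84 (np.float32(37.359177), np.float64(587.5), np.float64(222.5))
86 (np.float32(33.860172), np.float64(587.5), np.float64(222.0))
[587.395 222.478 134.559] [ 0.188  0.407 -0.307] [-0.004 -0.091  0.025] [-0.097  0.559 -0.487  1.661  0.3    0.998 -0.804]
```

Emit:
{"method": "apply_moves", "body": {
  "dp": [
    [0, 0.003, 0],
    [0, 0.006, 0],
    [0, 0.009, 0],
    [0, 0.011, 0],
    [0, 0.013, 0],
    [0, 0.013, 0]
  ],
  "yaw": [0, 0, 0, 0, 0, 0]
}}

```text
time_s: 13.6
tool_pos: [587.7, 223.3, 124.9]
tool_rot: [[0.993, -0.0, 0.117], [-0.117, -0.0, 0.993], [-0.0, -1.0, -0.0]]
wrist_force: [0.3, -0.1, -0.4]
width: 61.7
```

Emit:
{"method": "apply_moves", "body": {
  "dp": [
    [0, 0.001, 0],
    [0, 0.002, 0],
    [0, 0.003, 0],
    [0, 0.004, 0],
    [0, 0.005, 0],
    [0, 0.005, 0]
  ],
  "yaw": [0, 0, 0, 0, 0, 0]
}}

```text
time_s: 14.35
tool_pos: [587.8, 223.3, 121.0]
tool_rot: [[0.993, -0.0, 0.118], [-0.118, -0.0, 0.993], [-0.0, -1.0, -0.0]]
wrist_force: [0.3, 0.0, 0.2]
width: 61.6
```

Emit:
{"method": "apply_moves", "body": {
  "dp": [
    [0, 0.001, 0],
    [0, 0.002, 0],
    [0, 0.003, 0],
    [0, 0.003, 0]
  ],
  "yaw": [0, 0, 0, 0]
}}

```text
time_s: 14.85
tool_pos: [588.0, 223.4, 120.2]
tool_rot: [[0.993, 0.001, 0.118], [-0.118, -0.0, 0.993], [0.001, -1.0, 0.0]]
wrist_force: [-3.1, -2.3, 10.5]
width: 61.6
```

Contact is at about 91 mm, so the lid is riding on the ridges. I'll turn anticlockwise in small steps, easing up with the ridge.

Emit:
{"method": "apply_moves", "body": {
  "dp": [
    [0, 0, 0],
    [0, -0.0005, 0],
    [0, -0.001, 0],
    [0, -0.001, 0]
  ],
  "yaw": [-0.06, -0.12, -0.17, -0.17]
}}

```text
time_s: 15.35
tool_pos: [589.0, 224.2, 121.7]
tool_rot: [[0.989, 0.003, -0.15], [0.15, 0.001, 0.989], [0.003, -1.0, 0.001]]
wrist_force: [-1.0, -0.9, 12.0]
width: 62.2
```

Emit:
{"method": "apply_moves", "body": {
  "dp": [
    [0, -0.0005, 0],
    [0, -0.001, 0],
    [0, -0.001, 0],
    [0, -0.001, 0]
  ],
  "yaw": [-0.06, -0.12, -0.17, -0.17]
}}

```text
time_s: 15.85
tool_pos: [589.0, 224.5, 123.0]
tool_rot: [[0.914, 0.004, -0.406], [0.406, 0.002, 0.914], [0.004, -1.0, 0.0]]
wrist_force: [-2.5, -0.9, 15.8]
width: 61.7
```

Emit:
{"method": "apply_moves", "body": {
  "dp": [
    [0, -0.0005, 0],
    [0, -0.001, 0],
    [0, -0.0012, 0],
    [0, -0.0012, 0]
  ],
  "yaw": [-0.06, -0.12, -0.17, -0.17]
}}

```text
time_s: 16.35
tool_pos: [587.8, 223.2, 121.1]
tool_rot: [[0.776, -0.0, -0.631], [0.631, 0.0, 0.776], [-0.0, -1.0, 0.0]]
wrist_force: [0.4, 0.1, 0.4]
width: 61.7
```

It dropped and the force went to zero. Now I follow it down.

Emit:
{"method": "apply_moves", "body": {
  "dp": [
    [0, 0.001, 0],
    [0, 0.002, 0],
    [0, 0.0035, 0],
    [0, 0.005, 0],
    [0, 0.005, 0]
  ],
  "yaw": [0, 0, 0, 0, 0]
}}

```text
time_s: 16.98
tool_pos: [587.7, 223.3, 117.0]
tool_rot: [[0.776, -0.0, -0.631], [0.631, -0.0, 0.776], [-0.0, -1.0, 0.0]]
wrist_force: [-0.6, -0.7, -0.5]
width: 61.2
```

Emit:
{"method": "apply_moves", "body": {
  "dp": [
    [0, 0.001, 0],
    [0, 0.002, 0],
    [0, 0.002, 0]
  ],
  "yaw": [0, 0, 0]
}}

```text
time_s: 17.35
tool_pos: [587.9, 223.4, 116.6]
tool_rot: [[0.776, 0.001, -0.631], [0.631, -0.0, 0.776], [0.0, -1.0, -0.001]]
wrist_force: [-2.3, -1.4, 7.7]
width: 61.6
```

The lid sits at about 87.3 mm, in the notch. Now I screw it clockwise, following the thread down.

Emit:
{"method": "apply_moves", "body": {
  "dp": [
    [0, 0, 0],
    [0, 0.0005, 0],
    [0, 0.001, 0],
    [0, 0.001, 0]
  ],
  "yaw": [0.06, 0.12, 0.17, 0.17]
}}

```text
time_s: 17.85
tool_pos: [588.8, 223.7, 116.1]
tool_rot: [[0.915, 0.003, -0.403], [0.403, 0.001, 0.915], [0.003, -1.0, -0.0]]
wrist_force: [0.7, -0.6, 5.9]
width: 61.6
```

Emit:
{"method": "apply_moves", "body": {
  "dp": [
    [0, 0, 0],
    [0, 0.0005, 0],
    [0, 0.001, 0],
    [0, 0.001, 0]
  ],
  "yaw": [0.06, 0.12, 0.17, 0.17]
}}

```text
time_s: 18.35
tool_pos: [588.3, 223.6, 114.6]
tool_rot: [[0.989, 0.001, -0.149], [0.149, 0.0, 0.989], [0.001, -1.0, 0.0]]
wrist_force: [-0.2, -0.7, 3.1]
width: 61.2
```

Emit:
{"method": "apply_moves", "body": {
  "dp": [
    [0, 0.0003, 0],
    [0, 0.0007, 0],
    [0, 0.001, 0],
    [0, 0.001, 0]
  ],
  "yaw": [0.06, 0.12, 0.17, 0.17]
}}

```text
time_s: 18.85
tool_pos: [587.8, 223.4, 113.2]
tool_rot: [[0.993, 0.0, 0.115], [-0.115, -0.0, 0.993], [0.0, -1.0, -0.0]]
wrist_force: [0.3, -0.9, 0.0]
width: 61.5
```

Emit:
{"method": "apply_moves", "body": {
  "dp": [
    [0, 0.0003, 0],
    [0, 0.0007, 0],
    [0, 0.001, 0],
    [0, 0.001, 0]
  ],
  "yaw": [0.06, 0.12, 0.17, 0.17]
}}

```text
time_s: 19.35
tool_pos: [588.3, 223.6, 112.9]
tool_rot: [[0.928, 0.001, 0.373], [-0.373, 0.0, 0.928], [0.001, -1.0, 0.001]]
wrist_force: [1.5, -0.0, 3.9]
width: 61.7
```

```bash
python3 - <<'E'
from h import *
s=status.get_obs(); print(s["tool_pos"],s["wrist_force"],s["moment"],s["qpos"],s["width"])
E
```

```text
[588.289 223.556 112.85 ] [ 1.477 -0.037  3.944] [-0.037 -0.282  0.008] [-0.148  0.571 -0.414  1.682  0.272  0.945 -1.046] 61.68095732602854
```

Emit:
{"method": "apply_moves", "body": {
  "dp": [
    [0, 0.0003, 0],
    [0, 0.0007, 0],
    [0, 0.001, 0],
    [0, 0.001, 0]
  ],
  "yaw": [0.05, 0.1, 0.15, 0.15]
}}

```text
time_s: 19.85
tool_pos: [588.4, 223.4, 112.5]
tool_rot: [[0.816, 0.002, 0.578], [-0.578, -0.0, 0.816], [0.002, -1.0, 0.001]]
wrist_force: [0.8, -2.0, 6.6]
width: 61.8
```

```bash
python3 - <<'E'
from h import *
s=status.get_obs(); print(s["tool_pos"],s["wrist_force"],s["moment"],s["width"],np.degrees(np.arctan2(s["tool_rot"][1,0],s["tool_rot"][0,0])))
E
```

```text
[588.442 223.438 112.451] [ 0.796 -2.015  6.562] [-0.27  -0.165  0.751] 61.80786561051109 -35.28913692171778
```

Emit:
{"method": "apply_moves", "body": {
  "dp": [
    [0, 0, 0],
    [0, 0, 0],
    [0, 0, 0]
  ],
  "yaw": [0.05, 0.1, 0.1]
}}

```text
time_s: 20.23
tool_pos: [588.7, 223.6, 112.3]
tool_rot: [[0.716, 0.002, 0.698], [-0.698, 0.0, 0.716], [0.001, -1.0, 0.002]]
wrist_force: [3.4, -0.2, 5.1]
width: 61.5
```

```bash
python3 - <<'E'
from h import *
s=status.get_obs(); print(s["tool_pos"],s["wrist_force"],s["moment"],s["width"],np.degrees(np.arctan2(s["tool_rot"][1,0],s["tool_rot"][0,0])))
E
```

```text
[588.658 223.559 112.261] [ 3.375 -0.247  5.145] [-0.106 -0.596  0.759] 61.53395191358446 -44.29023262163665
```

The moment has saturated at 0.76 N m and height is about 83.0 mm, so the lid is against the stop. I'll release and retreat.

Emit:
{"method": "apply_moves", "body": {
  "dp": [
    [0, 0, 0],
    [0, 0, 0],
    [0, 0, 0],
    [0, 0, 0],
    [0, 0, 0],
    [0, 0, 0]
  ],
  "yaw": [0.09, 0.08, 0.08, 0.08, 0.08, 0.08],
  "hand": 0
}}

```text
time_s: 20.98
tool_pos: [587.8, 223.3, 111.6]
tool_rot: [[0.619, -0.0, 0.785], [-0.785, -0.0, 0.619], [0.0, -1.0, -0.0]]
wrist_force: [0.8, 0.3, -0.5]
width: 87.8
```

Emit:
{"method": "apply_moves", "body": {
  "dp": [
    [0, -0.02, 0],
    [0, -0.06, 0],
    [0, -0.1, 0],
    [0, -0.13, 0],
    [0, -0.15, -0.04],
    [0, -0.15, -0.08],
    [0, -0.15, -0.11],
    [0, -0.15, -0.11],
    [0, -0.15, -0.11]
  ],
  "yaw": [0, 0, 0, 0, 0, 0, 0, 0, 0]
}}

```text
time_s: 22.1
tool_pos: [519.5, 169.5, 232.5]
tool_rot: [[0.619, 0.002, 0.785], [-0.785, 0.001, 0.619], [0.0, -1.0, 0.002]]
wrist_force: [0.2, 0.1, -0.0]
width: 87.7
```

```bash
python3 - <<'E'
from h import *
s=status.get_obs(); print(s["tool_pos"],s["wrist_force"],s["width"])
c=eyes.capture("wrist"); sc=eyes.capture("scene"); t=eyes.capture("top")
u,v=px(c,(587.5,222.5,101)); print(u,v)
th=np.linspace(0,2*np.pi,60)
im=crop(c,0,0,640,400,1)
for z in (101,121):
    P=np.array([px(c,(587.7+31*np.cos(a),223+31*np.sin(a),z)) for a in th]); cv2.polylines(im,[P.astype(np.int32)],True,(0,0,255),1)
u,v=map(int,(u,v)); u0=min(max(u-65,0),510); v0=min(max(v-65,0),270)
A=cv2.resize(im[v0:v0+130,u0:u0+130],(400,400),interpolation=cv2.INTER_CUBIC)
B=crop(sc,333,140,423,230,1); B=cv2.resize(B,(400,400),interpolation=cv2.INTER_CUBIC)
cv2.imwrite("pics/end.png",np.hstack([A,B])); cv2.imwrite("pics/top1.png",t["img"][:,:,::-1])
# lid height from the scene camera
for z in (99,101,103,105): print(z,px(sc,(587.7,223,z+20)),px(sc,(587.7,223,z)))
E
```

```text
[519.46  169.457 232.523] [ 0.205  0.052 -0.044] 87.74844537302748
317.72919621255966 105.14054134819307
99 [380.212 156.962] [379.716 162.902]
101 [380.262 156.364] [379.765 162.311]
103 [380.312 155.764] [379.814 161.72 ]
105 [380.362 155.164] [379.864 161.129]
```

View pics/end.png

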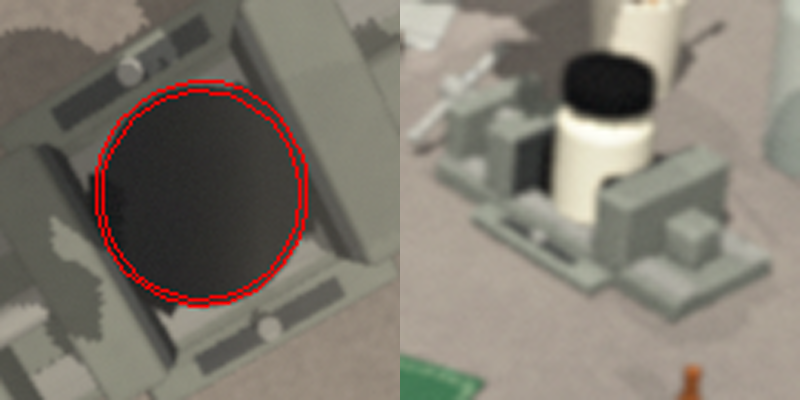

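The lid sits square on the jar, and the projected lid circles match its outline. The gripper is clear and the wrist force is about 0.

```bash
python3 -c "
from bench import hand_in; print(hand_in())"
```

```text
the job is handed in; nothing more can be done
None
```

The middle-sized lid is screwed home on the jar in the vice, and the job is handed in at about 22 s of robot time. I took it from the rack's centre place, stood it on the mat and tipped it top up. I gripped it round its edge, set it on the neck and turned it back about 46° until it dropped to about 87 mm. Then I screwed it clockwise about 75° and released it.

**Last checks:**
- **Height and stop:** the rim came to about 83.0 mm, worked out from the tool height rather than measured on the lid. Turning a further 9° left the torque at about 0.76 N m, so the lid was at the stop and slipping in the grip.
- **Fit:** in the final pictures the lid is square and centred on the jar, and the projected lid outline matches.
- **Clear of everything:** the gripper is open and away, with the wrist force at about zero.

No check failed. The fits to the jar's rim in the image disagreed with the fit to its body by up to about 9 mm. I used the body fit, and the lid went over the neck without side force. I did not compare the other objects' positions before and after, but I felt no unexpected contact.

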